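Line up the flow heads on the calibration rail by size

ROBOT

A 6-joint arm with a two-finger parallel gripper is mounted at the origin on the work surface. World frame = base frame: x ahead of the robot, y to its left, z up, the work surface at z = 0. Lengths are in m, angles in rad, forces in N, time in s.
With the tool pointing down it reaches from about 0.275 to 0.975 m from the base axis. Payload 8.4 kg.
Tool frame: the origin (TCP) lies midway between the tips of the shut fingers; the grasp point (between the pads) lies 19 mm behind it; z points along the fingers, y is the line along which they close (so a half turn about z gives the same grasp; the last joint's range is limited). The gripper opens to 92 mm and grips with 3 to 60 N. Pads are 20 mm wide; open, the fingers measure 128 mm over their backs; the gripper's body (75 mm by 189 mm) begins 69 mm behind the grasp point.
Start: joints at [1.137, 0.353, 1.633, -0, 1.155, -0.002], TCP at [0.262, 0.568, 0.215] pointing down, gripper open.
Joint ranges: [-2.63, 2.63], [-0.92, 2.1], [0.06, 2.66], [-1.3, 4.44], [0, 2.69], [-3.02, 3.02]. Speed limits (rad/s): [2.22, 2.22, 2.79, 3.14, 3.14, 3.14].

INTERFACE

Orientations are given as [roll, pitch, yaw] about the fixed x, y, z axes, in that order (R = Rz(yaw) Ry(pitch) Rx(roll)).
In Python, from station import sensors, snapshot, ticket, search_frame gives the robot as it stands.
- The arm moves only by the tool play_rows, never from a script. Its argument "series" is one flat list of numbers, 5 for each row, row after row: the opening, from 0 (shut) to 1 (fully open), then the shift along the tool's x, y, z scaled (see below), then the turn about the tool's z scaled (see below). In form: [grip, tx, ty, tz, turn, grip, tx, ty, tz, turn, ...]. A call has 1 to 12 rows; each row is the pose to reach, as a shift and turn from the pose commanded when the call began, along the tool's axes at that moment, turning the shorter way round; what a row does not reach only later rows make up. The controller multiplies each number of a shift by 0.2 m and each number of a turn by pi rad. A row lasts 1/12 s, in which the tool goes at most 41.7 mm and 7.16 degrees, less where a joint would pass 70% of its speed; a pose out of reach is approached as far as the arm can. A call with a number of a shift or a turn outside -1 to 1 is refused whole. A call with a gripper value outside its range is refused whole. The fingers move at their own pace and stop on an object; "grip_force" is the grip in N (left out, the last holds). Time passes only in rows, so rows that repeat a pose let the fingers close. It gives the time, the measured TCP pose, the force, the opening and the grip force at its end, in the units of the state.
- sensors.sense(): the state, without advancing time (a new reading comes with each control period).
- snapshot(name): name is "side" or "top" or "wrist"; returns a dict with "frame" (400x640x3 uint8, red, green, blue), "camera_matrix" (3x3 intrinsics, pixels), "rvec" (rotation vector, rad) and "tvec" (3), from world to camera coordinates, as OpenCV has them; the wrist camera has in their place "tool_from_camera" (4x4, takes a point from camera to tool coordinates, whose origin is the TCP and whose axes are the flange's). Camera axes: x right, y down, z forward; pixel columns grow to the right and rows downward; lengths in m; the calibration is good to about 2 mm. A picture is of the moment at which its call begins: read the wrist's pose just before it. There is no depth.
- ticket.sign_off(): hands the job in; it is judged then, once.
Trained networks look in a picture, given as the dict that the camera call returned (one of the last four; its "shot" number tells which), for a name from the list of things; names that differ only in an ending like _2 or _b are one class to them, and where a whole thing is asked for, a point or a joint stands for the part that bears it (a point fixed in the world has none). Each returns a list of dicts, best first, with "p" (0 to 1); they miss things now and then, are a little off and sometimes report something else, mostly with a low value. They report only what shows in the picture. A call takes as long as a camera call. They do not tell look-alikes from the thing itself.
- search_frame(picture, thing): "rect" ([left, top, width, height] in pixels, round what is visible of it).
The state is a dict: "clock": time; "joint_pos": joint angles; "joint_vel": joint speeds; "joint_torque": joint torques, N m; "ee_pos": TCP position; "tool_rot": TCP orientation; "force": force on the tool from outside, world axes, zero at the start; "ft_torque": the same for the moment, N m; "finger_gap": opening from 0.0 (shut) to 1.0 (fully open); "finger_force": force on a finger pad.
Only numpy, scipy, OpenCV 4.12 (cv2) and the standard library are available. Lean on these libraries where they do the work, as an engineer would, in place of code of your own. Each camera call takes 0.05 s, during which the arm holds its last target. There are 200 camera calls.

TASK

Get the four cream flow heads ready for calibration: stand them upright in a row on the rail, one in the middle of each rubber pad, in order of size, with the smallest at the end nearest the blue flow calibrator and the largest at the far end. Do not knock any of them over.

Things in the scene. Friction and masses are not known exactly. Their poses are not given: they have to be found in the camera images.
- flow_head_tiny_mid (a point): smallest of four cream plastic flow heads, standing upright: a round stub below (24 mm across), a wide disc 36 mm across in the middle, and a plain round tube 16 mm across above it, from 35 mm above its foot to its top at 74 mm (the tube is where to hold it). Two 8 mm steel nipples stick out of the disc's rim. This point is half-way up on its axis, 37 mm above its foot; z is its axis, up. About 40 g
- flow_head_small_mid (a point): second smallest of four cream plastic flow heads, standing upright: a round stub below (31 mm across), a wide disc 50 mm across in the middle, and a plain round tube 22 mm across above it, from 47 mm above its foot to its top at 90 mm (the tube is where to hold it). Two 8 mm steel nipples stick out of the disc's rim. This point is half-way up on its axis, 45 mm above its foot; z is its axis, up. About 70 g
- flow_head_medium_mid (a point): second largest of four cream plastic flow heads, standing upright: a round stub below (38 mm across), a wide disc 64 mm across in the middle, and a plain round tube 28 mm across above it, from 59 mm above its foot to its top at 106 mm (the tube is where to hold it). Two 8 mm steel nipples stick out of the disc's rim. This point is half-way up on its axis, 53 mm above its foot; z is its axis, up. About 110 g
- flow_head_large_mid (a point): largest of four cream plastic flow heads, standing upright: a round stub below (45 mm across), a wide disc 80 mm across in the middle, and a plain round tube 35 mm across above it, from 72 mm above its foot to its top at 122 mm (the tube is where to hold it). Two 8 mm steel nipples stick out of the disc's rim. This point is half-way up on its axis, 61 mm above its foot; z is its axis, up. About 170 g
- pad_a: one of four alike round black rubber pads with a thin white ring, 70 mm across and 3 mm thick, in a row on the rail, 95 mm apart; which letter is where changes every time. Origin at the centre of its underside; its top is 3 mm higher, 23 mm above the bench
- pad_b: one of four alike round black rubber pads with a thin white ring, 70 mm across and 3 mm thick, in a row on the rail, 95 mm apart; which letter is where changes every time. Origin at the centre of its underside; its top is 3 mm higher, 23 mm above the bench
- pad_c: one of four alike round black rubber pads with a thin white ring, 70 mm across and 3 mm thick, in a row on the rail, 95 mm apart; which letter is where changes every time. Origin at the centre of its underside; its top is 3 mm higher, 23 mm above the bench
- pad_d: one of four alike round black rubber pads with a thin white ring, 70 mm across and 3 mm thick, in a row on the rail, 95 mm apart; which letter is where changes every time. Origin at the centre of its underside; its top is 3 mm higher, 23 mm above the bench
- rail: low aluminium rail with grey end blocks, 85 x 392 mm, that carries the four pads in a row along its y axis (at -142.5, -47.5, 47.5 and 142.5 mm); plate top 20 mm above the bench. Origin at the centre of its underside. Fixed, runs roughly left to right
- calibrator: flow calibrator: blue steel case with a cream lid and a short chrome outlet tube, 200 x 240 x 122 mm (156 mm with the tube), standing beyond one end of the rail, on the left or the right (a steel ultrasonic bath of like size stands beyond the other end). Origin at the centre of its underside. Fixed
There are look-alikes about, which are no part of the job. What is shaped like the part that bears flow_head_small_mid but green is not meant. Leave any turquoise look-alike of the part that bears flow_head_tiny_mid alone.

How it is judged:
By the outcome, as a careful person would: the job done as asked, in the order asked, and still so for the second after the job is handed in, with the robot touching nothing.
It also fails if it takes over 112 s, if anything falls off the work surface, if the arm or the gripper's body presses on something with over 40 N, if the wrist force passes 120 N, or if a joint passes its speed limit or range.

## Working session

There is one attempt and no reset: what is moved stays moved. The work goes in short steps, Python scripts to look and compute and a tool call to move; the robot and the scene stay as the last step left them, time stands still between calls to the robot, and variables do not carry over. Pictures are saved under pics/ and viewed, at most 14 in all, crops included, and the job is handed in when it is done.

Besides the shell and the picture viewer there is one more tool, called after "Call:" as name(argument=value, ...), one argument or row to a line, values as JSON. play_rows: Moves the arm, as the interface text tells. Its arguments: {"type":"object","properties":{"series":{"type":"array"},"grip_force":{"type":"number"}},"required":["series"]}

```bash
mkdir -p pics; python3 - <<'E'
from station import sensors, snapshot
import cv2,pickle
s=sensors.sense();print(s)
for n in("top","side"):
    p=snapshot(n);cv2.imwrite(f"pics/{n}0.png",p["frame"][:,:,::-1]);pickle.dump(p,open(f"{n}0.pkl","wb"))
    print(n,p["camera_matrix"],p["rvec"],p["tvec"])
p=snapshot("wrist");print(p["tool_from_camera"])
E
```

```text
{'clock': 0.0, 'joint_pos': array([ 1.13660616e+00,  3.53619006e-01,  1.63410853e+00,  1.72433905e-05,
        1.15520200e+00, -2.39658932e-03]), 'joint_vel': array([-8.04549396e-04, -7.20749815e-04,  5.77428279e-04,  3.16552254e-04,
       -5.25751267e-05, -8.82177971e-04]), 'joint_torque': array([-3.07187060e-03, -5.93833172e+01, -3.34213829e+01,  6.94769877e-02,
        2.33051815e-02, -9.40789300e-05]), 'ee_pos': array([0.26135289, 0.56720131, 0.21389285]), 'tool_rot': array([-3.14025582e+00, -1.89701470e-05,  2.70979209e+00]), 'force': array([-0.40636085,  0.06186219, -0.36251317]), 'ft_torque': array([ 0.00085089,  0.0165161 , -0.02492317]), 'finger_force': 0.0, 'finger_gap': 0.9997399683970013}
top [[406.62559518   0.         314.41904671]
 [  0.         406.62559518 198.65915822]
 [  0.           0.           1.        ]] [ 2.14880022 -2.13322876  0.15275524] [0.01277656 0.4614954  1.39787813]
side [[431.63133487   0.         318.55714703]
 [  0.         431.63133487 201.50538132]
 [  0.           0.           1.        ]] [ 2.13364901 -0.27262443  0.14670005] [-0.46902565  0.10930345  1.27546473]
[[ 1.60596996e-04 -9.64051929e-01 -2.65713855e-01  7.43015356e-02]
 [ 9.99999858e-01  2.90035887e-04 -4.47897922e-04  4.90746783e-04]
 [ 5.08863409e-04 -2.65713745e-01  9.64051838e-01 -1.69576492e-01]
 [ 0.00000000e+00  0.00000000e+00  0.00000000e+00  1.00000000e+00]]
```

View pics/top0.png

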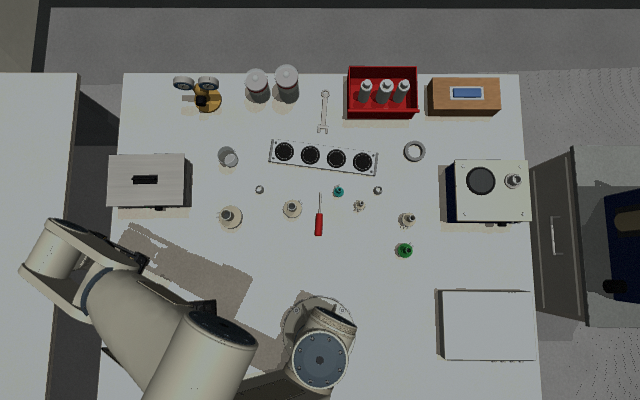

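View pics/side0.png

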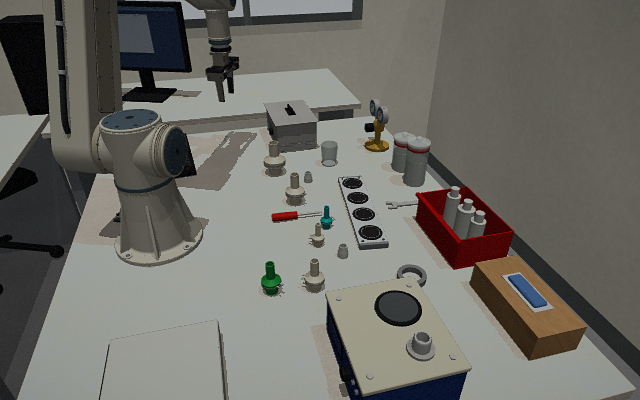

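The two top rows of objects matter here. In the top view, the cream heads are at (230,217) large, (292,208) medium, (359,205) tiny and (407,219) small. The look-alikes are green at (403,250) and turquoise at (338,190), and I'll leave both alone. The calibrator is on the right (-y), so the row from right to left is tiny, small, medium, large. Next I'll enlarge the view to confirm this and measure.

```bash
cat > h.py <<'E'
import numpy as np,cv2
from scipy.spatial.transform import Rotation as Ro
H=dict(tiny=.074,small=.090,medium=.106,large=.122)
DT=dict(tiny=.035,small=.047,medium=.059,large=.072)
def tool(s): return Ro.from_euler('xyz',s["tool_rot"]).as_matrix(),np.array(s["ee_pos"])
def cam(p,s=None):
    """returns R (world->cam), t, K"""
    K=p["camera_matrix"]
    if "rvec" in p: return cv2.Rodrigues(np.array(p["rvec"]))[0],np.array(p["tvec"]).ravel(),K
    R,o=tool(s);T=p["tool_from_camera"];Rw=R@T[:3,:3];c=R@T[:3,3]+o
    return Rw.T,-Rw.T@c,K
def unproj(C,uv,z):
    R,t,K=C;d=R.T@np.linalg.solve(K,[uv[0],uv[1],1]);c=-R.T@t
    return c+d*(z-c[2])/d[2]
def proj(C,X):
    R,t,K=C;q=(K@(R@np.atleast_2d(X).T+t[:,None])).T;return q[:,:2]/q[:,2:]
E
python3 - <<'E'
from h import *
import pickle
from station import search_frame,snapshot
p=pickle.load(open("top0.pkl","rb"));f=p["frame"]
C=cam(p)
c=cv2.resize(f[120:270,200:430],None,fx=3.4,fy=3.4,interpolation=cv2.INTER_CUBIC);cv2.imwrite("pics/crop1.png",c[:,:,::-1])
for n in("top","side"):
    q=snapshot(n);Cq=cam(q)
    for k in H:
        for r in search_frame(q,f"flow_head_{k}_mid")[:3]:
            x,y,w,h=r["rect"];print(n,k,round(r["p"],2),np.round(r["rect"]),unproj(Cq,(x+w/2,y+h/2),H[k]/2).round(3))
    for r in search_frame(q,"pad_a")[:5]:
        x,y,w,h=r["rect"];print(n,"pad",round(r["p"],2),np.round(r["rect"]),unproj(Cq,(x+w/2,y+h/2),.023).round(4))
g=cv2.cvtColor(f,cv2.COLOR_RGB2GRAY)
m=(g<60).astype(np.uint8);m[:140]=0;m[176:]=0;m[:,:265]=0;m[:,382:]=0
n,l,st,ce=cv2.connectedComponentsWithStats(m)
for i in range(1,n):
    if st[i,4]>60: print(st[i],ce[i].round(1),unproj(C,ce[i],.023).round(4))
E
```

```text
top tiny 0.6 [353. 200.  12.  10.] [ 0.44  -0.141  0.037]
top tiny 0.52 [332. 186.  13.  12.] [ 0.483 -0.067  0.037]
top small 0.63 [399. 212.  18.  15.] [ 0.389 -0.309  0.045]
top small 0.6 [397. 246.  18.  13.] [ 0.276 -0.301  0.045]
top small 0.22 [284. 200.  20.  21.] [0.417 0.087 0.045]
top medium 0.54 [280. 201.  24.  18.] [0.419 0.093 0.053]
top large 0.73 [217. 205.  28.  23.] [0.394 0.303 0.061]
top large 0.64 [401. 212.  15.  18.] [ 0.384 -0.307  0.061]
top large 0.45 [271. 142.  23.  20.] [0.623 0.128 0.061]
top pad 0.77 [356. 155.  13.  17.] [ 0.5936 -0.1582  0.023 ]
top pad 0.7 [300. 146.  18.  20.] [0.6183 0.0361 0.023 ]
top pad 0.53 [329. 148.  17.  17.] [ 0.6161 -0.0665  0.023 ]
side tiny 0.72 [308. 225.  18.  20.] [ 0.443 -0.146  0.037]
side tiny 0.71 [321. 204.  14.  24.] [ 0.498 -0.063  0.037]
side small 0.94 [306. 256.  18.  37.] [ 0.394 -0.312  0.045]
side small 0.78 [260. 263.  22.  31.] [ 0.284 -0.301  0.045]
side small 0.24 [288. 172.  17.  33.] [0.437 0.101 0.045]
side medium 0.58 [288. 171.  19.  35.] [0.436 0.088 0.053]
side large 0.7 [262. 143.  21.  30.] [0.393 0.314 0.061]
side pad 0.71 [348. 194.  21.  10.] [0.6265 0.0251 0.023 ]
side pad 0.69 [343. 176.  19.  17.] [0.6354 0.1184 0.023 ]
side pad 0.61 [359. 222.  24.  18.] [ 0.6056 -0.1529  0.023 ]
side pad 0.52 [353. 209.  22.  12.] [ 0.6118 -0.0655  0.023 ]
side pad 0.42 [263. 139.  21.  36.] [0.4066 0.387  0.023 ]
[275 143  19  18 250] [283.7 151.5] [0.6349 0.1285 0.023 ]
[301 146  19  18 256] [309.8 154.9] [0.6227 0.0343 0.023 ]
[327 150  19  18 251] [335.8 158.4] [ 0.6103 -0.0599  0.023 ]
[353 153  19  19 261] [362.  161.8] [ 0.5985 -0.1539  0.023 ]
```

View pics/crop1.png

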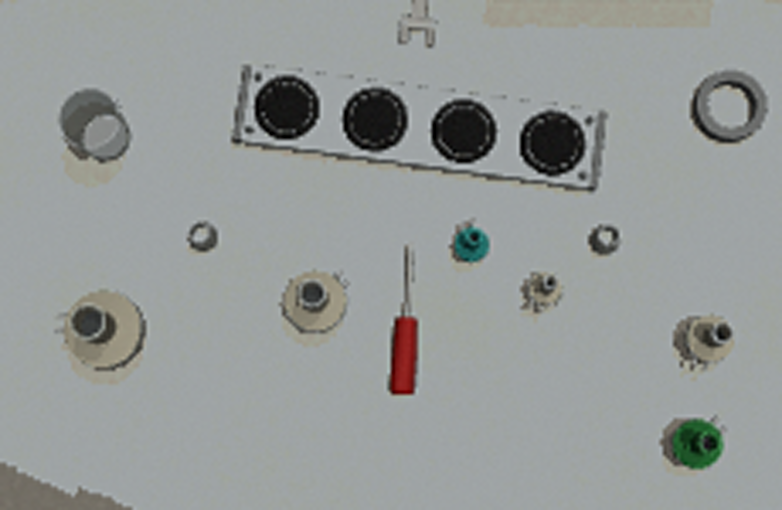

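The crop confirms it. The cream heads, left to right, are large (100,327), medium (313,300), tiny (543,288) and small (710,338). They fit by colour and disc size, and the turquoise one (470,242) and green one (695,443) are look-alikes. The fitted pad centres are 95 mm apart, as they should be. I'll start with the large head.

```bash
cat >> h.py <<'E'
YAW=1.4427
def go(x,y,z,yaw=YAW):
    from station import sensors
    s=sensors.sense();R,o=tool(s)
    d=R.T@(np.array([x,y,z])-o)/.2
    a=Ro.from_matrix(R.T@Ro.from_euler('xyz',[np.pi,0,yaw]).as_matrix()).as_rotvec()[2]/np.pi
    print(round(s["clock"],2),"at",o.round(4),"yaw",round(s["tool_rot"][2],4),"gap",round(s["finger_gap"],3),"move",d.round(4),"turn",round(a,4),"dist",np.linalg.norm(d*.2).round(3))
E
python3 -c "
from h import *
go(.392,.308,.22)"
```

```text
0.75 at [0.2615 0.5676 0.2146] yaw 2.7098 gap 0.997 move [-1.1357 -0.9061 -0.027 ] turn 0.4033 dist 0.291
```

Call:
play_rows(
  series=[1, -1, -0.8, -0.027, 0.403, 1, -1, -0.8, -0.027, 0.403, 1, -1, -0.8, -0.027, 0.403, 1, -1, -0.8, -0.027, 0.403, 1, -1, -0.8, -0.027, 0.403, 1, -1, -0.8, -0.027, 0.403, 1, -1, -0.8, -0.027, 0.403, 1, -1, -0.8, -0.027, 0.403, 1, -1, -0.8, -0.027, 0.403, 1, -1, -0.8, -0.027, 0.403, 1, -1, -0.8, -0.027, 0.403, 1, -1, -0.8, -0.027, 0.403],
  grip_force=15,
)

```text
clock: 1.75
ee_pos: [0.3763, 0.3386, 0.2201]
tool_rot: [3.142, -0.0, 1.446]
force: [-0.7, 0.1, 0.3]
finger_gap: 0.996
finger_force: 0.0
```

```bash
cat > w.py <<'E'
import sys,pickle
from h import *
from station import sensors,snapshot
def shot(name):
    s=sensors.sense();p=snapshot("wrist");cv2.imwrite(f"pics/{name}.png",p["frame"][:,:,::-1]);pickle.dump((s,p),open(name+".pkl","wb"));return s,p
E
python3 -c "
from w import *
s,p=shot('w1')
go(.392,.308,.22)
print(proj(cam(p,s),[[.392,.308,.122],[.392,.308,.061]]))"
```

```text
1.8 at [0.3762 0.3386 0.22  ] yaw 1.4477 gap 0.999 move [-1.424e-01  9.710e-02  1.000e-04] turn 0.0016 dist 0.034
[[341.54872656 231.50926667]
 [338.0087211  211.21337385]]
```

View pics/w1.png

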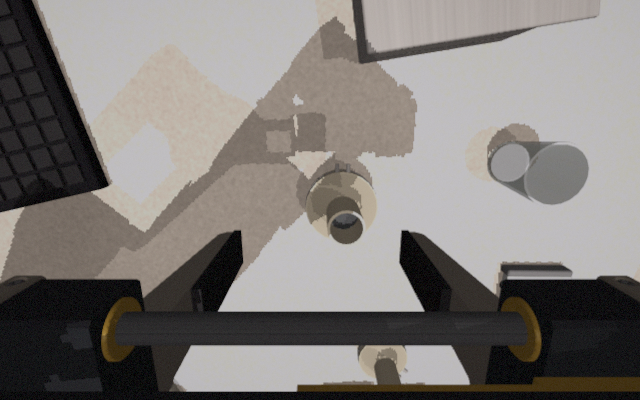

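```bash
python3 -c "
from w import *
s,p=pickle.load(open('w1.pkl','rb'));C=cam(p,s)
print(C[2][0,0],-C[0].T@C[1])
for uv in [(346,220),(346,226)]: print(unproj(C,uv,.122).round(4))
print(unproj(C,(341,202),.072).round(4))
c=cv2.resize(p['frame'][150:260,280:410],None,fx=5,fy=5,interpolation=cv2.INTER_CUBIC);cv2.imwrite('pics/c2.png',c[:,:,::-1])"
```

```text
315.95783244238163 [0.38626652 0.41306578 0.38964057]
[0.3971 0.3184 0.122 ]
[0.3965 0.3128 0.122 ]
[0.396  0.3212 0.072 ]
```

View pics/c2.png

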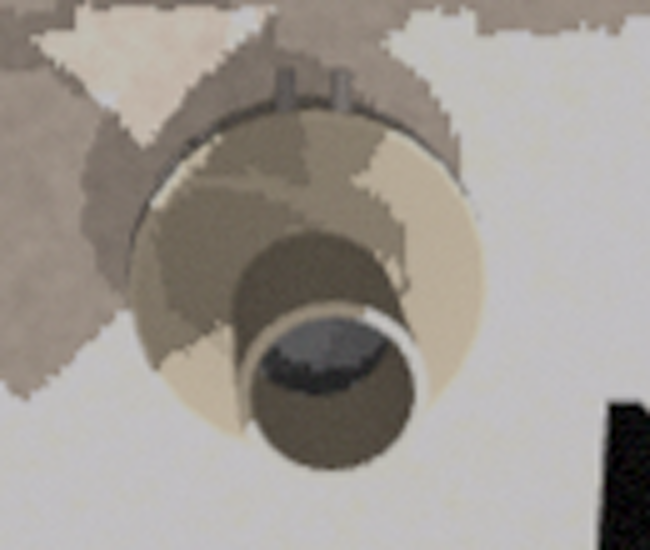

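Tube-top centre is at wrist pixel (346,227.5), so the large head is at about (0.396, 0.312). The disc centre agrees. Both nipples point to +y, away from the rail neighbours.

```bash
python3 -c "
from h import *
go(.396,.312,.078)"
```

```text
1.8 at [0.3762 0.3386 0.22  ] yaw 1.4477 gap 0.999 move [-0.1201  0.1144  0.7101] turn 0.0016 dist 0.146
```

Call:
play_rows(
  series=[1, -0.12, 0.114, 0, 0.0016, 1, -0.12, 0.114, 0, 0.0016, 1, -0.12, 0.114, 0.2, 0.0016, 1, -0.12, 0.114, 0.35, 0.0016, 1, -0.12, 0.114, 0.5, 0.0016, 1, -0.12, 0.114, 0.65, 0.0016, 1, -0.12, 0.114, 0.71, 0.0016, 1, -0.12, 0.114, 0.71, 0.0016, 0.3, -0.12, 0.114, 0.71, 0.0016, 0.3, -0.12, 0.114, 0.71, 0.0016, 0.3, -0.12, 0.114, 0.71, 0.0016, 0.3, -0.12, 0.114, 0.71, 0.0016],
)

```text
clock: 2.8
ee_pos: [0.3966, 0.3126, 0.0792]
tool_rot: [3.14, -0.002, 1.439]
force: [0.2, -0.2, 0.2]
finger_gap: 0.731
finger_force: 0.0
```

Call:
play_rows(
  series=[0.2, 0, 0, 0, 0, 0.2, 0, 0, 0, 0, 0.2, 0, 0, 0, 0, 0.2, 0, 0, 0, 0, 0.2, 0, 0, 0, 0, 0.2, 0, 0, 0, 0],
)

```text
clock: 3.3
ee_pos: [0.3959, 0.312, 0.0781]
tool_rot: [3.142, -0.0, 1.439]
force: [0.0, -0.1, 0.1]
finger_gap: 0.38
finger_force: 15.0
```

```bash
python3 -c "
from w import *
s,p=shot('w2')
go(.396,.312,.078)
print(s['finger_force'],s['force'])
c=cv2.resize(p['frame'][200:400,200:450],None,fx=3,fy=3);cv2.imwrite('pics/c3.png',c[:,:,::-1])"
```

```text
3.35 at [0.3959 0.3119 0.0781] yaw 1.4387 gap 0.376 move [0.0004 0.0006 0.0003] turn -0.0013 dist 0.0
14.999757260084152 [ 0.01774593 -0.1118312   0.08801999]
```

```bash
python3 -c "
from h import *
go(.6349,.1285,.178)"
```

```text
3.35 at [0.3959 0.3119 0.0781] yaw 1.4387 gap 0.376 move [-0.7518  1.3055 -0.4997] turn -0.0013 dist 0.317
```

Call:
play_rows(
  series=[0.2, 0, 0, -0.1, 0, 0.2, 0, 0, -0.22, 0, 0.2, -0.03, 0.04, -0.36, 0, 0.2, -0.08, 0.12, -0.46, 0, 0.2, -0.15, 0.24, -0.5, 0, 0.2, -0.22, 0.36, -0.5, 0, 0.2, -0.29, 0.48, -0.5, 0, 0.2, -0.36, 0.6, -0.5, 0, 0.2, -0.43, 0.72, -0.5, 0, 0.2, -0.5, 0.84, -0.5, 0, 0.2, -0.55, 0.94, -0.5, 0, 0.2, -0.58, 1, -0.5, 0],
  grip_force=20,
)

```text
clock: 4.35
ee_pos: [0.5803, 0.169, 0.1775]
tool_rot: [-3.142, 0.0, 1.438]
force: [-0.9, -0.5, -2.0]
finger_gap: 0.375
finger_force: 20.0
```

```bash
python3 -c "
from h import *
go(.6349,.1285,.178)"
```

```text
4.35 at [0.5803 0.169  0.1775] yaw 1.4375 gap 0.375 move [-0.1643  0.2975 -0.0022] turn -0.0017 dist 0.068
```

Call:
play_rows(
  series=[0.2, -0.05, 0.09, 0, -0.0017, 0.2, -0.1, 0.18, 0, -0.0017, 0.2, -0.15, 0.27, 0, -0.0017, 0.2, -0.165, 0.298, 0, -0.0017, 0.2, -0.165, 0.298, 0.06, -0.0017, 0.2, -0.165, 0.298, 0.14, -0.0017, 0.2, -0.165, 0.298, 0.22, -0.0017, 0.2, -0.165, 0.298, 0.28, -0.0017, 0.2, -0.165, 0.298, 0.31, -0.0017, 0.2, -0.165, 0.298, 0.33, -0.0017, 0.2, -0.165, 0.298, 0.33, -0.0017, 0.2, -0.165, 0.298, 0.33, -0.0017],
)

```text
clock: 5.35
ee_pos: [0.6336, 0.1304, 0.1123]
tool_rot: [3.141, -0.0, 1.444]
force: [-0.0, 0.2, -1.7]
finger_gap: 0.377
finger_force: 20.0
```

```bash
python3 -c "
from w import *
go(.6349,.1285,.102)
s,p=shot('w3');c=cv2.resize(p['frame'],None,fx=1.2,fy=1.2);cv2.imwrite('pics/c3.png',c[:,:,::-1])"
```

```text
5.35 at [0.6336 0.1304 0.1123] yaw 1.4443 gap 0.377 move [-0.0084  0.0074  0.0515] turn 0.0005 dist 0.011
```

View pics/c3.png

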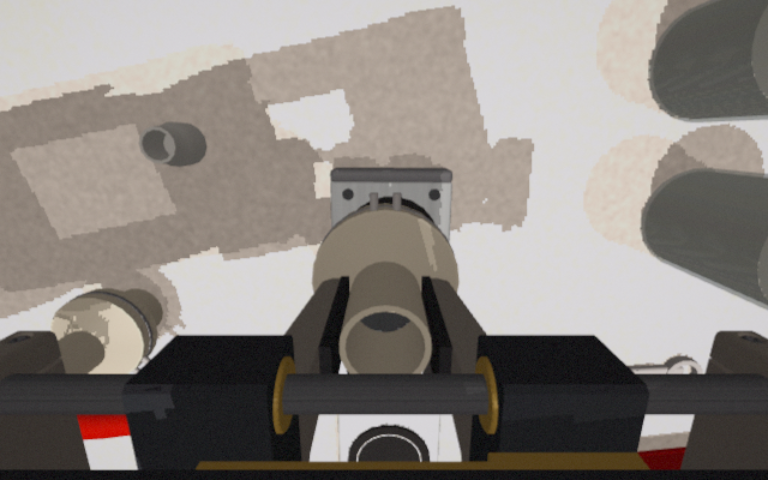

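The head is square over the end pad at (387,210), with both nipples pointing outward. I'll lower it.

Call:
play_rows(
  series=[0.2, -0.008, 0.007, 0.02, 0, 0.2, -0.008, 0.007, 0.04, 0, 0.2, -0.008, 0.007, 0.05, 0, 0.2, -0.008, 0.007, 0.05, 0, 0.2, -0.008, 0.007, 0.05, 0],
)

```text
clock: 5.82
ee_pos: [0.6346, 0.1282, 0.1018]
tool_rot: [-3.141, 0.0, 1.444]
force: [0.5, 0.7, -1.7]
finger_gap: 0.383
finger_force: 20.0
```

Call:
play_rows(
  series=[0.2, 0, 0, 0.004, 0, 0.2, 0, 0, 0.006, 0, 0.2, 0, 0, 0.006, 0],
)

```text
clock: 6.07
ee_pos: [0.6349, 0.1283, 0.1011]
tool_rot: [3.141, -0.0, 1.444]
force: [-0.5, 0.3, 0.3]
finger_gap: 0.377
finger_force: 20.0
```

Call:
play_rows(
  series=[0.45, 0, 0, 0, 0, 0.6, 0, 0, 0, 0, 0.75, 0, 0, 0, 0, 0.75, 0, 0, 0, 0, 0.75, 0, 0, -0.1, 0, 0.75, 0, 0, -0.25, 0, 0.75, 0, 0, -0.4, 0, 0.75, 0, 0, -0.55, 0, 0.75, 0, 0, -0.6, 0, 0.75, 0, 0, -0.6, 0],
)

```text
clock: 6.9
ee_pos: [0.6365, 0.1286, 0.2239]
tool_rot: [3.136, -0.002, 1.444]
force: [0.3, 0.2, 0.1]
finger_gap: 0.752
finger_force: 0.0
```

```bash
python3 -c "
from h import *
go(.43,.06,.20)"
```

```text
6.9 at [0.6365 0.1286 0.2239] yaw 1.444 gap 0.752 move [-0.471  -0.9813  0.1136] turn 0.0004 dist 0.219
```

Call:
play_rows(
  series=[0.9, -0.22, -0.98, 0.0, 0, 0.9, -0.22, -0.98, 0.0, 0, 0.9, -0.22, -0.98, 0.0, 0, 0.9, -0.22, -0.98, 0.05, 0, 0.9, -0.22, -0.98, 0.1, 0, 0.9, -0.22, -0.98, 0.114, 0, 0.9, -0.22, -0.98, 0.114, 0, 0.9, -0.22, -0.98, 0.114, 0],
)

```text
clock: 7.57
ee_pos: [0.4349, 0.1094, 0.1973]
tool_rot: [-3.141, 0.0, 1.444]
force: [0.5, -0.1, 0.9]
finger_gap: 0.897
finger_force: 0.0
```

```bash
python3 -c "
from w import *
s,p=shot('w4');C=cam(p,s)
go(.43,.09,.062)
u=proj(C,[[.425,.09,.106],[.425,.09,.05]]);print(u)
x,y=u.mean(0).astype(int);x0=max(0,x-70);y0=max(0,y-70);print(x0,y0)
c=cv2.resize(p['frame'][y0:y0+120,x0:x0+140],None,fx=5,fy=5,interpolation=cv2.INTER_CUBIC);cv2.imwrite('pics/c4.png',c[:,:,::-1])"
```

```text
7.62 at [0.4357 0.1096 0.1977] yaw 1.444 gap 0.897 move [-0.1006 -0.0161  0.6785] turn 0.0004 dist 0.137
[[311.76774353 225.82452544]
 [313.27569457 207.34593494]]
242 146
```

View pics/c4.png

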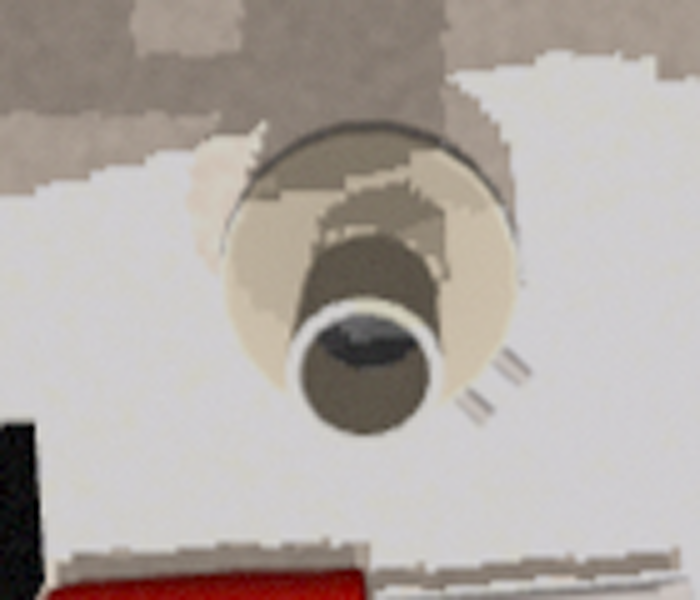

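```bash
python3 -c "
from w import *
s,p=pickle.load(open('w4.pkl','rb'));C=cam(p,s)
x,y,_=unproj(C,(315,219.4),.106);print(x,y)
print(unproj(C,(316.3,201),.055))
go(x,y,.065)"
```

```text
0.4285886806460564 0.09553554922005203
[0.42929168 0.09782479 0.055     ]
7.62 at [0.4357 0.1096 0.1977] yaw 1.444 gap 0.897 move [-0.0741 -0.0266  0.6635] turn 0.0004 dist 0.134
```

Tube-top centre is at wrist pixel (315,219), so the medium head is at (0.4286, 0.0955). Its nipples point diagonally to +x and -y. I'll grasp it.

Call:
play_rows(
  series=[0.9, -0.074, -0.027, 0, 0, 0.9, -0.074, -0.027, 0.1, 0, 0.9, -0.074, -0.027, 0.25, 0, 0.9, -0.074, -0.027, 0.4, 0, 0.9, -0.074, -0.027, 0.55, 0, 0.9, -0.074, -0.027, 0.64, 0, 0.9, -0.074, -0.027, 0.663, 0, 0.9, -0.074, -0.027, 0.663, 0, 0.2, -0.074, -0.027, 0.663, 0, 0.2, -0.074, -0.027, 0.663, 0, 0.2, -0.074, -0.027, 0.663, 0, 0.2, -0.074, -0.027, 0.663, 0],
  grip_force=15,
)

```text
clock: 8.62
ee_pos: [0.4284, 0.0956, 0.0664]
tool_rot: [3.14, -0.001, 1.444]
force: [-1.0, -0.5, -0.2]
finger_gap: 0.628
finger_force: 0.0
```

Call:
play_rows(
  series=[0.1, 0, 0, 0, 0, 0.1, 0, 0, 0, 0, 0.1, 0, 0, 0, 0, 0.1, 0, 0, 0, 0, 0.1, 0, 0, 0, 0, 0.1, 0, 0, 0, 0],
)

```text
clock: 9.12
ee_pos: [0.4275, 0.0954, 0.0655]
tool_rot: [3.142, -0.0, 1.444]
force: [0.4, -1.0, 2.8]
finger_gap: 0.302
finger_force: 15.0
```

```bash
python3 -c "
from h import *
go(.6227,.0343,.165)"
```

```text
9.12 at [0.4275 0.0954 0.0655] yaw 1.444 gap 0.302 move [-0.1796  1.0066 -0.4977] turn 0.0004 dist 0.227
```

Call:
play_rows(
  series=[0.1, 0, 0, -0.1, 0, 0.1, 0, 0, -0.22, 0, 0.1, -0.01, 0.04, -0.36, 0, 0.1, -0.03, 0.12, -0.46, 0, 0.1, -0.05, 0.24, -0.5, 0, 0.1, -0.07, 0.36, -0.5, 0, 0.1, -0.09, 0.48, -0.5, 0, 0.1, -0.11, 0.6, -0.5, 0, 0.1, -0.13, 0.72, -0.5, 0, 0.1, -0.15, 0.84, -0.5, 0, 0.1, -0.17, 0.94, -0.5, 0, 0.1, -0.18, 1, -0.5, 0],
  grip_force=20,
)

```text
clock: 10.12
ee_pos: [0.6231, 0.0336, 0.1649]
tool_rot: [3.141, 0.0, 1.444]
force: [-0.3, -0.1, -0.4]
finger_gap: 0.3
finger_force: 20.0
```

```bash
python3 -c "
from h import *
go(.6227,.0343,.091)"
```

```text
10.12 at [0.6231 0.0336 0.1649] yaw 1.4436 gap 0.3 move [ 0.0032 -0.0025  0.3694] turn 0.0003 dist 0.074
```

Call:
play_rows(
  series=[0.1, 0.003, -0.002, 0.05, 0, 0.1, 0.003, -0.002, 0.13, 0, 0.1, 0.003, -0.002, 0.21, 0, 0.1, 0.003, -0.002, 0.28, 0, 0.1, 0.003, -0.002, 0.33, 0, 0.1, 0.003, -0.002, 0.36, 0, 0.1, 0.003, -0.002, 0.37, 0, 0.1, 0.003, -0.002, 0.375, 0, 0.1, 0.003, -0.002, 0.378, 0, 0.1, 0.003, -0.002, 0.378, 0],
)

```text
clock: 10.95
ee_pos: [0.6214, 0.0351, 0.0904]
tool_rot: [3.141, -0.0, 1.444]
force: [-0.2, -0.1, -1.1]
finger_gap: 0.3
finger_force: 20.0
```

Call:
play_rows(
  series=[0.1, -0.003, 0.005, 0.004, 0, 0.1, -0.003, 0.005, 0.008, 0, 0.1, -0.003, 0.005, 0.01, 0, 0.1, -0.003, 0.005, 0.01, 0],
)

```text
clock: 11.28
ee_pos: [0.6225, 0.0343, 0.0885]
tool_rot: [3.14, -0.0, 1.444]
force: [-0.1, -0.8, 4.3]
finger_gap: 0.301
finger_force: 20.0
```

Contact is at 4 N. I'll release and head to the small head.

Call:
play_rows(
  series=[0.4, 0, 0, -0.002, 0, 0.55, 0, 0, -0.002, 0, 0.7, 0, 0, -0.002, 0, 0.7, 0, 0, -0.002, 0, 0.7, 0, 0, -0.1, 0, 0.7, 0, 0, -0.25, 0, 0.7, 0, 0, -0.4, 0, 0.7, 0, 0, -0.5, 0, 0.7, 0, 0, -0.5, 0],
)

```text
clock: 12.03
ee_pos: [0.6245, 0.0345, 0.1925]
tool_rot: [3.135, -0.001, 1.444]
force: [0.6, 1.4, -0.1]
finger_gap: 0.7
finger_force: 0.0
```

```bash
python3 -c "
from h import *
go(.395,-.285,.19)"
```

```text
12.03 at [0.6245 0.0345 0.1925] yaw 1.444 gap 0.7 move [-1.7297 -0.9366  0.0039] turn 0.0004 dist 0.393
```

Call:
play_rows(
  series=[0.7, -0.87, -0.468, 0, 0, 0.7, -0.87, -0.468, 0, 0, 0.7, -0.87, -0.468, 0, 0, 0.7, -0.87, -0.468, 0, 0, 0.7, -0.87, -0.468, 0, 0, 0.7, -0.87, -0.468, 0, 0],
)

```text
clock: 12.53
ee_pos: [0.5032, -0.1297, 0.1868]
tool_rot: [-3.139, 0.001, 1.441]
force: [0.3, 1.2, 0.3]
finger_gap: 0.702
finger_force: 0.0
```

Call:
play_rows(
  series=[0.8, -0.86, -0.468, 0, 0, 0.8, -0.86, -0.468, 0, 0, 0.8, -0.86, -0.468, 0, 0, 0.8, -0.86, -0.468, 0, 0, 0.8, -0.86, -0.468, 0, 0, 0.8, -0.86, -0.468, 0, 0, 0.8, -0.86, -0.468, 0, 0],
)

```text
clock: 13.12
ee_pos: [0.3918, -0.2859, 0.1872]
tool_rot: [-3.141, -0.001, 1.441]
force: [0.0, -0.4, 0.1]
finger_gap: 0.8
finger_force: 0.0
```

```bash
python3 -c "
from w import *
s,p=shot('w5');C=cam(p,s)
go(.392,-.31,.053)
u=proj(C,[[.392,-.31,.09],[.392,-.31,.04]]);print(u)
x,y=u.mean(0).astype(int);x0=max(0,x-70);y0=max(0,y-70);print(x0,y0)
c=cv2.resize(p['frame'][y0:y0+120,x0:x0+140],None,fx=5,fy=5,interpolation=cv2.INTER_CUBIC);cv2.imwrite('pics/c5.png',c[:,:,::-1])"
```

```text
13.17 at [ 0.3924 -0.2851  0.1873] yaw 1.4424 gap 0.795 move [-0.1243  0.014   0.6714] turn -0.0001 dist 0.137
[[323.8650004  227.1788476 ]
 [323.44648584 210.56190853]]
253 148
```

View pics/c5.png

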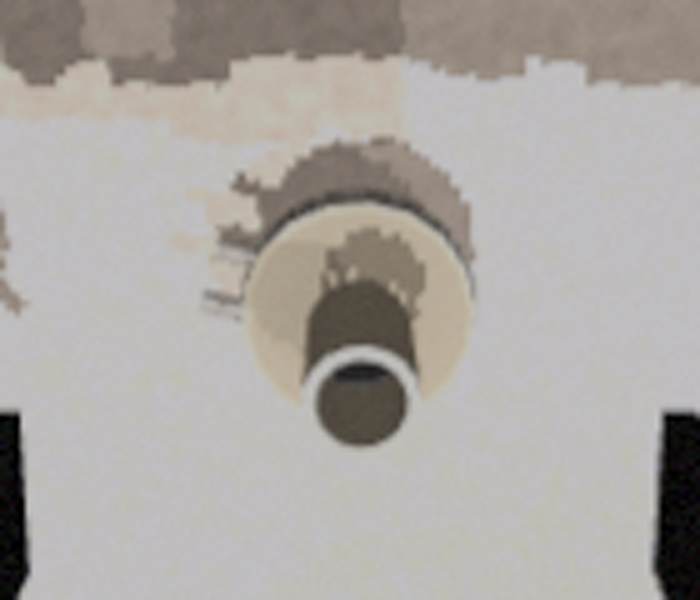

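The head is cream, with its tube-top centre at (325,227), giving about (0.393, -0.310). The nipples point to -x, clear of the neighbours. I'll grasp it.

Call:
play_rows(
  series=[0.8, -0.124, 0.019, 0, 0, 0.8, -0.124, 0.019, 0.1, 0, 0.8, -0.124, 0.019, 0.25, 0, 0.8, -0.124, 0.019, 0.4, 0, 0.8, -0.124, 0.019, 0.55, 0, 0.8, -0.124, 0.019, 0.64, 0, 0.8, -0.124, 0.019, 0.67, 0, 0.8, -0.124, 0.019, 0.67, 0, 0.15, -0.124, 0.019, 0.67, 0, 0.15, -0.124, 0.019, 0.67, 0, 0.15, -0.124, 0.019, 0.67, 0, 0.15, -0.124, 0.019, 0.67, 0],
  grip_force=12,
)

```text
clock: 14.17
ee_pos: [0.3939, -0.3108, 0.0549]
tool_rot: [3.14, 0.001, 1.444]
force: [0.4, -0.9, 0.0]
finger_gap: 0.533
finger_force: 0.0
```

Call:
play_rows(
  series=[0.05, 0, 0, 0, 0, 0.05, 0, 0, 0, 0, 0.05, 0, 0, 0, 0, 0.05, 0, 0, 0, 0, 0.05, 0, 0, 0, 0, 0.05, 0, 0, 0, 0],
)

```text
clock: 14.67
ee_pos: [0.3931, -0.3104, 0.0538]
tool_rot: [-3.142, 0.0, 1.444]
force: [-0.3, -0.1, 0.8]
finger_gap: 0.237
finger_force: 12.0
```

```bash
python3 -c "
from w import *
s,p=pickle.load(open('w5.pkl','rb'));print(unproj(cam(p,s),(325,227.2),.09))
go(.6103,-.0598,.153)"
```

```text
[ 0.39300745 -0.31015155  0.09      ]
14.67 at [ 0.3931 -0.3104  0.0538] yaw 1.4439 gap 0.237 move [ 1.3802  0.9187 -0.496 ] turn 0.0004 dist 0.346
```

Call:
play_rows(
  series=[0.05, 0, 0, -0.1, 0, 0.05, 0, 0, -0.22, 0, 0.05, 0.04, 0.03, -0.36, 0, 0.05, 0.12, 0.08, -0.46, 0, 0.05, 0.24, 0.16, -0.5, 0, 0.05, 0.36, 0.24, -0.5, 0, 0.05, 0.48, 0.32, -0.5, 0, 0.05, 0.6, 0.4, -0.5, 0, 0.05, 0.7, 0.47, -0.5, 0, 0.05, 0.8, 0.53, -0.5, 0, 0.05, 0.86, 0.57, -0.5, 0, 0.05, 0.9, 0.6, -0.5, 0],
  grip_force=18,
)

```text
clock: 15.67
ee_pos: [0.5356, -0.1457, 0.1536]
tool_rot: [-3.141, -0.0, 1.445]
force: [-0.2, -0.6, -0.1]
finger_gap: 0.237
finger_force: 18.0
```

```bash
python3 -c "
from h import *
go(.6103,-.0598,.153)"
```

```text
15.67 at [ 0.5356 -0.1457  0.1536] yaw 1.4452 gap 0.237 move [0.473  0.3168 0.0029] turn 0.0008 dist 0.114
```

Call:
play_rows(
  series=[0.05, 0.1, 0.07, 0, 0, 0.05, 0.2, 0.14, 0, 0, 0.05, 0.3, 0.2, 0, 0, 0.05, 0.38, 0.255, 0, 0, 0.05, 0.44, 0.295, 0, 0, 0.05, 0.473, 0.317, 0, 0, 0.05, 0.473, 0.317, 0.06, 0, 0.05, 0.473, 0.317, 0.15, 0, 0.05, 0.473, 0.317, 0.24, 0, 0.05, 0.473, 0.317, 0.31, 0, 0.05, 0.473, 0.317, 0.345, 0, 0.05, 0.473, 0.317, 0.345, 0],
)

```text
clock: 16.67
ee_pos: [0.6077, -0.0618, 0.0825]
tool_rot: [-3.138, 0.0, 1.443]
force: [-1.1, -0.3, -1.0]
finger_gap: 0.229
finger_force: 18.0
```

```bash
python3 -c "
from h import *
go(.6103,-.0598,.0765)"
```

```text
16.67 at [ 0.6077 -0.0618  0.0825] yaw 1.4434 gap 0.229 move [0.0116 0.0119 0.0299] turn 0.0002 dist 0.007
```

Call:
play_rows(
  series=[0.05, 0.009, 0.009, 0, 0, 0.05, 0.009, 0.009, 0.01, 0, 0.05, 0.009, 0.009, 0.02, 0, 0.05, 0.009, 0.009, 0.026, 0, 0.05, 0.009, 0.009, 0.026, 0],
)

```text
clock: 17.08
ee_pos: [0.6119, -0.0595, 0.0798]
tool_rot: [3.141, 0.0, 1.444]
force: [1.2, -0.0, -1.9]
finger_gap: 0.237
finger_force: 18.0
```

Call:
play_rows(
  series=[0.05, -0.001, -0.007, 0.004, 0, 0.05, -0.001, -0.007, 0.008, 0, 0.05, -0.001, -0.007, 0.012, 0, 0.05, -0.001, -0.007, 0.014, 0, 0.05, -0.001, -0.007, 0.014, 0],
)

```text
clock: 17.5
ee_pos: [0.6104, -0.0595, 0.0769]
tool_rot: [-3.142, 0.0, 1.444]
force: [0.0, 0.0, 1.0]
finger_gap: 0.237
finger_force: 18.0
```

Touchdown. I'll release, then go to the tiny head.

Call:
play_rows(
  series=[0.35, 0, 0, 0, 0, 0.5, 0, 0, 0, 0, 0.6, 0, 0, 0, 0, 0.6, 0, 0, 0, 0, 0.6, 0, 0, -0.1, 0, 0.6, 0, 0, -0.25, 0, 0.6, 0, 0, -0.4, 0, 0.6, 0, 0, -0.5, 0, 0.6, 0, 0, -0.5, 0],
)

```text
clock: 18.25
ee_pos: [0.6131, -0.0598, 0.1816]
tool_rot: [3.134, -0.0, 1.444]
force: [0.5, -0.5, 0.1]
finger_gap: 0.6
finger_force: 0.0
```

```bash
python3 -c "
from h import *
go(.445,-.12,.17)"
```

```text
18.25 at [ 0.6131 -0.0598  0.1816] yaw 1.4441 gap 0.6 move [-0.4047 -0.7962  0.052 ] turn 0.0004 dist 0.179
```

Call:
play_rows(
  series=[0.6, -0.405, -0.796, 0, 0, 0.6, -0.405, -0.796, 0, 0, 0.6, -0.405, -0.796, 0, 0, 0.6, -0.405, -0.796, 0, 0, 0.6, -0.405, -0.796, 0.05, 0, 0.6, -0.405, -0.796, 0.05, 0, 0.6, -0.405, -0.796, 0.05, 0, 0.6, -0.405, -0.796, 0.05, 0],
)

```text
clock: 18.92
ee_pos: [0.4436, -0.1198, 0.167]
tool_rot: [3.141, -0.0, 1.444]
force: [0.2, -0.6, 1.2]
finger_gap: 0.602
finger_force: 0.0
```

```bash
python3 -c "
from w import *
s,p=shot('w6');C=cam(p,s)
go(.442,-.143,.040)
u=proj(C,[[.442,-.143,.074],[.442,-.143,.03]]);print(u)
x,y=u.mean(0).astype(int);x0=max(0,x-70);y0=max(0,y-70);print(x0,y0)
c=cv2.resize(p['frame'][y0:y0+120,x0:x0+140],None,fx=5,fy=5,interpolation=cv2.INTER_CUBIC);cv2.imwrite('pics/c6.png',c[:,:,::-1])"
```

```text
18.97 at [ 0.4438 -0.1197  0.167 ] yaw 1.4445 gap 0.6 move [-0.1168  0.0051  0.6352] turn 0.0006 dist 0.129
[[321.52583856 228.09467956]
 [321.38827309 212.87450248]]
251 150
```

View pics/c6.png

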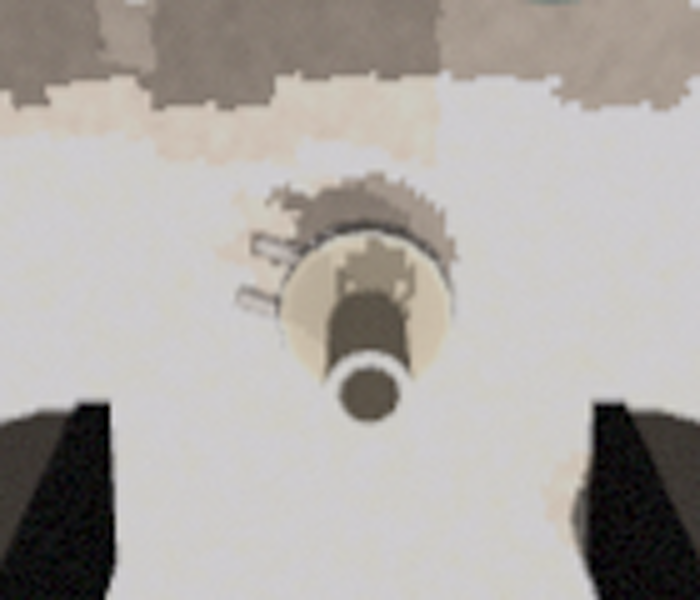

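Cream again, with the tube-top centre at (325,228), giving about (0.445, -0.143). Nipples point to -x. The small grey cap to the lower right is clear of the fingers.

Call:
play_rows(
  series=[0.6, -0.116, 0.021, 0, 0, 0.6, -0.116, 0.021, 0.1, 0, 0.6, -0.116, 0.021, 0.25, 0, 0.6, -0.116, 0.021, 0.4, 0, 0.6, -0.116, 0.021, 0.53, 0, 0.6, -0.116, 0.021, 0.6, 0, 0.6, -0.116, 0.021, 0.63, 0, 0.6, -0.116, 0.021, 0.63, 0, 0.1, -0.116, 0.021, 0.63, 0, 0.1, -0.116, 0.021, 0.63, 0, 0.1, -0.116, 0.021, 0.63, 0, 0.1, -0.116, 0.021, 0.63, 0],
  grip_force=10,
)

```text
clock: 19.97
ee_pos: [0.4443, -0.1436, 0.0417]
tool_rot: [3.14, 0.0, 1.444]
force: [-0.8, -0.9, 0.5]
finger_gap: 0.336
finger_force: 0.0
```

Call:
play_rows(
  series=[0, 0, 0, 0, 0, 0, 0, 0, 0, 0, 0, 0, 0, 0, 0, 0, 0, 0, 0, 0, 0, 0, 0, 0, 0, 0, 0, 0, 0, 0],
)

```text
clock: 20.47
ee_pos: [0.4438, -0.1435, 0.0412]
tool_rot: [3.141, 0.0, 1.444]
force: [-0.9, 0.3, 6.7]
finger_gap: 0.171
finger_force: 10.0
```

```bash
python3 -c "
from w import *
s,p=pickle.load(open('w6.pkl','rb'));print(unproj(cam(p,s),(324.8,228.4),.074))
go(.5985,-.1539,.141)"
```

```text
[ 0.4448358  -0.14365146  0.074     ]
20.47 at [ 0.4438 -0.1435  0.0412] yaw 1.444 gap 0.171 move [ 0.046   0.7743 -0.4987] turn 0.0004 dist 0.184
```

Call:
play_rows(
  series=[0, 0, 0, -0.1, 0, 0, 0, 0, -0.22, 0, 0, 0, 0.03, -0.36, 0, 0, 0.01, 0.08, -0.46, 0, 0, 0.01, 0.16, -0.5, 0, 0, 0.02, 0.26, -0.5, 0, 0, 0.03, 0.37, -0.5, 0, 0, 0.03, 0.48, -0.5, 0, 0, 0.04, 0.59, -0.5, 0, 0, 0.046, 0.68, -0.5, 0, 0, 0.046, 0.74, -0.5, 0, 0, 0.046, 0.774, -0.5, 0],
  grip_force=15,
)

```text
clock: 21.47
ee_pos: [0.5994, -0.1538, 0.1404]
tool_rot: [-3.142, -0.0, 1.444]
force: [0.7, 0.3, 0.0]
finger_gap: 0.168
finger_force: 15.0
```

```bash
python3 -c "
from h import *
go(.5985,-.1539,.067)"
```

```text
21.47 at [ 0.5994 -0.1538  0.1404] yaw 1.4443 gap 0.168 move [-0.001  -0.0042  0.3668] turn 0.0005 dist 0.073
```

Call:
play_rows(
  series=[0, -0.001, -0.002, 0.05, 0, 0, -0.001, -0.002, 0.13, 0, 0, -0.001, -0.002, 0.21, 0, 0, -0.001, -0.002, 0.28, 0, 0, -0.001, -0.002, 0.33, 0, 0, -0.001, -0.002, 0.355, 0, 0, -0.001, -0.002, 0.365, 0, 0, -0.001, -0.002, 0.365, 0, 0, -0.001, -0.002, 0.365, 0, 0, -0.001, -0.002, 0.365, 0],
)

```text
clock: 22.3
ee_pos: [0.5983, -0.1541, 0.0686]
tool_rot: [3.14, 0.0, 1.444]
force: [-0.3, -0.3, 0.2]
finger_gap: 0.169
finger_force: 15.0
```

Call:
play_rows(
  series=[0, 0, 0.001, 0.005, 0, 0, 0, 0.001, 0.009, 0, 0, 0, 0.001, 0.012, 0, 0, 0, 0.001, 0.012, 0],
)

```text
clock: 22.63
ee_pos: [0.5979, -0.1539, 0.0654]
tool_rot: [3.142, 0.0, 1.444]
force: [0.1, -0.6, -1.3]
finger_gap: 0.171
finger_force: 15.0
```

Call:
play_rows(
  series=[0, 0, 0, 0.003, 0, 0, 0, 0, 0.006, 0, 0, 0, 0, 0.006, 0],
)

```text
clock: 22.88
ee_pos: [0.598, -0.154, 0.0642]
tool_rot: [3.141, 0.0, 1.444]
force: [-0.0, 0.6, 0.7]
finger_gap: 0.168
finger_force: 15.0
```

Call:
play_rows(
  series=[0, 0, 0, 0.003, 0, 0, 0, 0, 0.003, 0, 0, 0, 0, 0.003, 0],
)

```text
clock: 23.13
ee_pos: [0.5982, -0.154, 0.0642]
tool_rot: [3.141, 0.0, 1.444]
force: [-1.1, -0.1, 5.7]
finger_gap: 0.173
finger_force: 15.0
```

Contact. I'll release, retreat upward, back off towards the robot and check.

Call:
play_rows(
  series=[0.25, 0, 0, -0.002, 0, 0.4, 0, 0, -0.002, 0, 0.5, 0, 0, -0.002, 0, 0.5, 0, 0, -0.002, 0, 0.5, 0, 0, -0.1, 0, 0.5, 0, 0, -0.25, 0, 0.5, 0, 0, -0.4, 0, 0.5, 0, 0, -0.55, 0, 0.5, 0, -0.2, -0.65, 0, 0.5, 0, -0.5, -0.7, 0, 0.5, 0, -0.8, -0.7, 0, 0.5, 0, -0.8, -0.7, 0],
)

```text
clock: 24.13
ee_pos: [0.4375, -0.1334, 0.2039]
tool_rot: [3.141, 0.0, 1.444]
force: [-0.5, -0.7, 0.5]
finger_gap: 0.5
finger_force: 0.0
```

Call:
play_rows(
  series=[0.5, -0.7, -0.2, 0, 0, 0.5, -0.7, -0.2, 0, 0, 0.5, -0.7, -0.2, 0, 0, 0.5, -0.7, -0.2, 0, 0, 0.5, -0.7, -0.2, 0, 0, 0.5, -0.7, -0.2, 0, 0],
)

```text
clock: 24.63
ee_pos: [0.3813, -0.2682, 0.2035]
tool_rot: [-3.142, -0.0, 1.441]
force: [0.5, 0.4, -0.3]
finger_gap: 0.501
finger_force: 0.0
```

```bash
python3 -c "
from w import *
P=dict(large=(.6349,.1285),medium=(.6227,.0343),small=(.6103,-.0598),tiny=(.5985,-.1539))
ims=[]
for n,b in (('top',(120,200,255,395)),('side',(120,260,250,430))):
    p=snapshot(n);C=cam(p);f=p['frame'].copy()
    ims.append(cv2.resize(f[b[0]:b[1],b[2]:b[3]],(760,285 if n=='side' else 300),interpolation=cv2.INTER_CUBIC) if 0 else cv2.resize(f[b[0]:b[1],b[2]:b[3]],None,fx=(3.6 if n=='top' else 2.1),fy=(3.6 if n=='top' else 2.1),interpolation=cv2.INTER_CUBIC))
    for k in P: print(n,k,proj(C,[[*P[k],.023],[*P[k],.023+H[k]]]).round(1).tolist())
w=max(i.shape[1] for i in ims)
o=np.vstack([cv2.copyMakeBorder(i,0,0,0,w-i.shape[1],0) for i in ims]);print(o.shape)
cv2.imwrite('pics/fin.png',o[:,:,::-1])"
```

```text
top large [[283.7, 151.5], [280.8, 141.8]]
top medium [[309.7, 154.9], [309.2, 146.8]]
top small [[335.8, 158.4], [337.1, 151.9]]
top tiny [[362.0, 161.8], [364.4, 156.6]]
side large [[351.1, 182.8], [352.6, 151.1]]
side medium [[356.5, 197.3], [358.1, 169.0]]
side small [[362.5, 213.6], [364.2, 188.9]]
side tiny [[369.4, 231.9], [371.1, 211.0]]
(582, 504, 3)
```

View pics/fin.png

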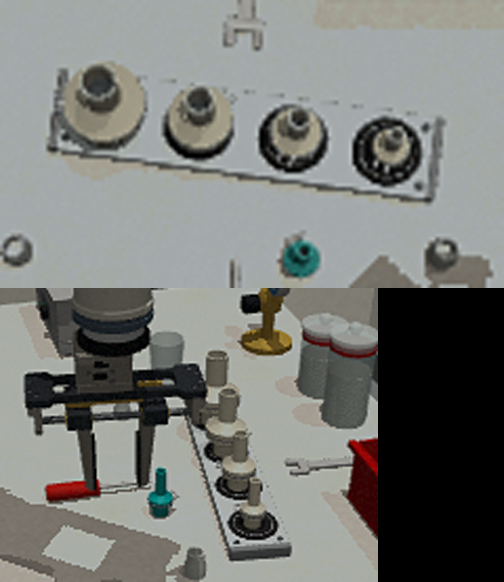

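All four heads stand upright on their pads in the right order. The tube tops in the top view are at about (282,143), (311,147), (337,153) and (364,157), within about 2 px of the predicted centres. The robot is clear of everything.

```bash
python3 -c "
from station import ticket
print(ticket.sign_off())"
```

```text
the job is handed in; nothing more can be done
None
```

The four cream flow heads stand upright on the pads, smallest nearest the calibrator through to largest at the far end; none was knocked over, and the job was handed in at about 25 s of the 112 s allowed.

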